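# Find the heavy side of a finishing wheel and hold it down

## Task

Push the carrier along its rail by the push plate until it drops into the detent of the balancing station, level with the pointer on the rail. Then take the wheel's crank handle and wind the wheel right round, taking its heavy side over the top at least once, to feel in the crank where the heavy side is. Turn the heavy side straight down and finish while still gripping the crank handle and holding the wheel there, with the carrier still in the station and the shoe box, tin, hammer and heel left alone.

Things in the scene. Friction and masses are not known exactly. Their poses are not given: they have to be found in the camera images.
- carrier (a joint): Grey carrier's slide on its rail (400 x 50 x 22 mm), m along its +y: from push plate to wheel to crank, within 20 deg of world +y. Starts at 0 to 0.06; 0.130 is the station's detent (0.126 to 0.134 is in); 0.165 end stop, too far. The slide rubs with 2 N; a spring ball takes 9 to 13 N to enter or leave the detent and centres the carrier from up to 3 mm off.
- push (a point): Centre of the outer (-y) face of the push plate, an upright aluminium plate 60 mm wide, 8 mm thick, 32 to 102 mm above the table, at the carrier's end away from the crank; this point is 77 mm up. x level along the plate, y along the rail the way to push, z up. 50 mm further along +y, behind the plate, the bearing housing and post begin (post top 152 mm up).
- axle (a point): Centre of the wheel, on its level axle, 130 mm above the table, 110 mm along +y from the push plate's outer face; moves with the carrier. x across the rail, y along rail and axle, z up. The wheel: cork-faced disc 110 mm in diameter, 40 mm thick (20 mm either side of this point); its crank arm on the +y face reaches out to 30 mm along +y.
- station (a point): Point at table height on the rail's centre line, under the axle when the carrier is in the balancing station; a steel pointer 50 mm high stands level with it on the rail's far (+x) side. Axes: x across the rail, y along it the way to push, z up.
- wheel (a joint): Turn of wheel and crank, rad, no stops. Handle is 45 mm*(sin, cos) of it along the carrier's (x, z) from the axle: 0 = handle on top, + towards +x. Bearing rubs 0.26 N m: wheel stays where left. A hidden heavy spot at unknown angle to the crank adds up to 0.16-0.23 N m: 1 N at the handle where it helps most, to 11 N where it resists most; it is down midway, after helping. Crank itself is balanced.
- handle: Black crank handle: level sleeve 16 mm in diameter, 75 mm long along the axle's direction, turning freely on its pin. Origin: point to grip, on its centre line, 86 mm along +y from the wheel's centre (sleeve spans 31 to 106 mm), clear of the wheel. Circles the axle at 45 mm radius, 85 to 175 mm above the table. Its own turn means nothing.
- shoebox: Bystander: closed red shoe box 186 x 286 x 110 mm, origin under its centre. Leave alone.
- polish: Bystander: round metal polish tin, 70 mm in diameter, 45 mm high, origin under its centre. Leave alone.
- hammer: Bystander: hammer lying on the table beyond the rail, about 260 mm long. Leave alone.
- heel: Bystander: waisted wooden shoe heel standing, 44 mm in diameter, 70 mm high, origin under its centre. Leave alone.

How it is judged:
By the outcome, as a careful person would: the job done as asked, in the order asked, and still so for the second after the job is handed in, while the arm keeps its last pose, push and grip.
It also fails if it takes over 72 s, if anything falls off the work surface, if the arm or the gripper's body presses on something with over 40 N, if the wrist force passes 120 N, or if a joint passes its speed limit or range.

## Robot

A 7-joint arm with a two-finger parallel gripper is mounted at the origin on the work surface. World frame = base frame: x ahead of the robot, y to its left, z up, the work surface at z = 0. Lengths are in mm, angles in rad, forces in N, time in s.
With the tool pointing down it reaches from about 400 to 900 mm from the base axis. Payload 5.5 kg.
Tool frame: the origin (TCP) lies on the front face of the gripper's body, between the roots of the fingers; the fingertips stand 66 mm ahead of it and the grasp point (between the pads) lies 47 mm ahead of it; z points along the fingers, y is the line along which they close (so a half turn about z gives the same grasp; the last joint's range is limited). The gripper opens to 92 mm and grips with 3 to 60 N. Pads are 19 mm wide; open, the fingers measure 130 mm over their backs; the gripper's body (75 mm by 190 mm) begins 47 mm behind the grasp point.
Start: joints at [1.38, 0.501, -0.427, 1.55, 0.221, 1.138, -0.21], TCP at [284.979, -584.197, 292.229] pointing down, gripper open.
Joint ranges: [-2.88, 2.88], [-0.31, 2.03], [-1.54, 1.56], [0.2, 2.42], [-1.41, 4.55], [0.19, 2.02], [-2.57, 2.57]. Speed limits (rad/s): [2.57, 2.57, 3.14, 3.14, 3.14, 3.14, 3.14].

## Interface

Orientations are given as a 3x3 rotation matrix whose columns are the frame's x, y, z axes.
In Python, from bench import sensors, optics, r gives the robot as it stands.
- The arm moves only by the shell command python3 -m jog 'ROWS'. ROWS is text: rows parted by semicolons, each of 5 numbers parted by spaces: the shift along the tool's x, y, z in units of 30 mm (1.0 is 30 mm), then the turn about the tool's z in rad, then the finger opening in mm, from 0 to 91.8. In form: x y z yaw jaw; .... A call has 1 to 12 rows; each row shifts and turns the commanded pose from where the row before left it, along the tool's axes as they then stand; what a row does not reach is not made up. A row lasts 1/10 s, in which the tool goes at most 50 mm and 8.59 degrees, less where a joint would pass 70% of its speed; a pose out of reach is approached as far as the arm can. A call is refused whole if a number of a shift passes 1 or a number of a turn 0.15, either way. A call with a gripper value outside its range is refused whole. The fingers move at their own pace and stop on an object; the grip force is fixed at half the most. Time passes only in rows, so rows that do not move let the fingers close. It gives the time, the measured TCP pose, the force, the opening and the grip force at its end, in the units of the state.
- sensors.get_state(): the state, without advancing time (a new reading comes with each control period).
- optics.camera(name): name is "scene" or "top" or "wrist"; returns a dict with "image" (480x640x3 uint8, blue, green, red), "camera_matrix" (3x3 intrinsics, pixels), "position" and "orientation" of the camera in the world. Camera axes: x right, y down, z forward; pixel columns grow to the right and rows downward; lengths in mm; the calibration is good to about 2 mm. A picture is of the moment at which its call begins. There is no depth.
- r.sign_off(): hands the job in; it is judged then, once.
The state is a dict: "clock": time; "joints": joint angles; "qvel": joint speeds; "joint_efforts": joint torques, N m; "ee_pos": TCP position; "ee_rot": TCP orientation; "ft_force": force on the tool from outside, world axes, zero at the start; "wrist_torque": the same for the moment, N m; "width": opening from 0.0 (shut) to 1.0 (fully open); "grip_force": force on a finger pad.
Only numpy, scipy, OpenCV 4.12 (cv2) and the standard library are available. Lean on these libraries where they do the work, as an engineer would, in place of code of your own. Each camera call takes 0.05 s, during which the arm holds its last target. There are 200 camera calls.

## Working session

There is one attempt and no reset: what is moved stays moved. The work goes in short steps, Python scripts to look and compute and a shell command to move; the robot and the scene stay as the last step left them, time stands still between calls to the robot, and variables do not carry over. Pictures are saved under pics/ and viewed, at most 10 in all, crops included, and the job is handed in when it is done.

```bash
mkdir -p pics; ls; python3 - <<'E'
from bench import sensors, optics, r
import cv2, numpy as np
s=sensors.get_state(); print(s['clock'],s['ee_pos'],np.round(s['ee_rot'],3),s['ft_force'],s['width'])
for n in ['scene','top']:
    c=optics.camera(n); cv2.imwrite(f'pics/{n}0.png',c['image']); np.savez(f'{n}0.npz',**c)
    print(n,c['camera_matrix'],c['position'],np.round(c['orientation'],3))
E
```

```text
pics
0.0 [ 284.6182712  -583.73703968  291.17467281] [[ 0.899  0.438 -0.001]
 [ 0.438 -0.899  0.002]
 [ 0.    -0.002 -1.   ]] [ 0.53727538  0.1878572  -0.57532737] 1.0003136426746275
scene [[543.93612589   0.         318.43393536]
 [  0.         543.93612589 247.72706176]
 [  0.           0.           1.        ]] [1290.78684314 -338.19090998 1092.09741196] [[ 0.447  0.674 -0.588]
 [ 0.895 -0.324  0.308]
 [ 0.017 -0.663 -0.748]]
top [[510.82135825   0.         315.51669617]
 [  0.         510.82135825 242.18046169]
 [  0.           0.           1.        ]] [ 330.19655348   73.18182529 1347.38924584] [[-0.028 -0.985  0.171]
 [-1.     0.026 -0.011]
 [ 0.006 -0.171 -0.985]]
```

View pics/scene0.png

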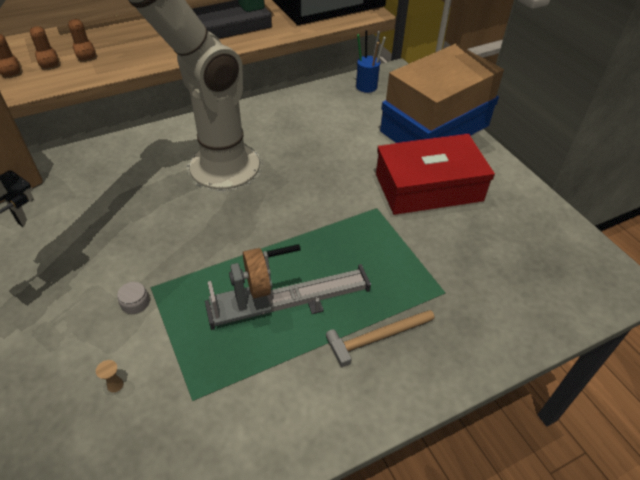

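View pics/top0.png

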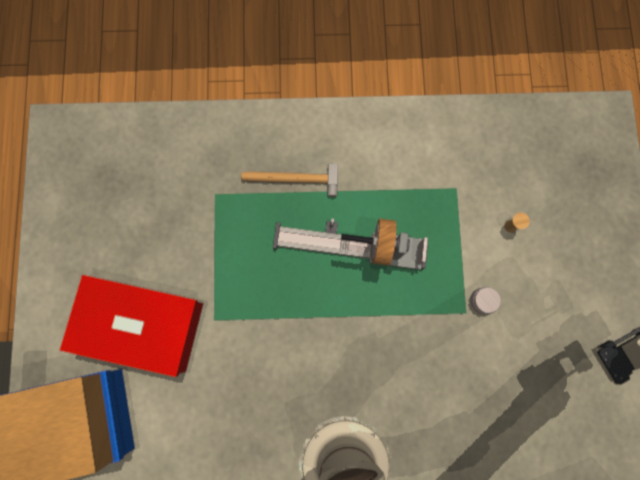

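The scene view shows the carrier with the wheel at about (258,275), the handle (270-300,248), the plate (212,298) and the pointer (316,305). In the top view the rail runs from (277,238) to (425,258), with the wheel at (386,242), the plate at (426,250), the pointer at (332,226), the tin at (486,301) and the heel at (519,221). I'll zoom both in one composite.

```bash
python3 - <<'E'
import cv2, numpy as np
a=cv2.imread('pics/scene0.png')[235:335,195:385]; b=cv2.imread('pics/top0.png')[205:280,265:455]
A=cv2.resize(a,None,fx=4,fy=3.4*4/4,interpolation=cv2.INTER_CUBIC); A=cv2.resize(a,(760,340),interpolation=cv2.INTER_CUBIC)
B=cv2.resize(b,(760,255),interpolation=cv2.INTER_CUBIC)
cv2.imwrite('pics/comp.png',np.vstack([A,B]))
E
```

```text
(no output)
```

View pics/comp.png

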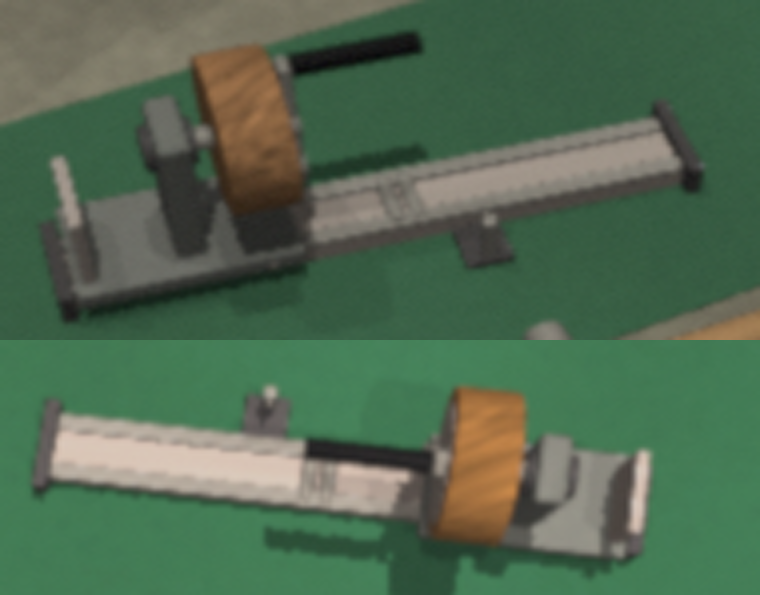

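The composite confirms the handle (tip at (418,42) in the crop), the pointer tips at (488,218) and (270,392), and the plate and rail edges. Next I'll triangulate.

```bash
cat > h.py <<'E'
import numpy as np, cv2
def ray(c,uv):
    d=np.linalg.inv(c['camera_matrix'])@np.r_[uv,1.]; d=c['orientation']@d
    return c['position'],d/np.linalg.norm(d)
def plane(c,uv,z):
    p,d=ray(c,uv); return p+d*(z-p[2])/d[2]
def tri(c1,u1,c2,u2):
    p,d=ray(c1,u1); q,e=ray(c2,u2)
    t=np.linalg.lstsq(np.c_[d,-e],q-p,rcond=None)[0]
    a,b=p+d*t[0],q+e*t[1]; return (a+b)/2,np.linalg.norm(a-b)
S=lambda u,v:(195+u/4,235+v/3.4)
T=lambda u,v:(265+u/4,205+(v-340)/3.4)
E
python3 - <<'E'
from h import *
np.set_printoptions(precision=1,suppress=True)
s=np.load('scene0.npz');t=np.load('top0.npz')
print('tip',tri(s,S(418,42),t,T(305,450))); print('root',tri(s,S(295,64),t,T(432,462)))
print('pointer',plane(s,S(488,218),50),plane(t,T(270,392),50),tri(s,S(488,218),t,T(270,392)))
for u,a,b in((60,413,482),(300,440,506)): 
  p,q=plane(t,T(u,a),22),plane(t,T(u,b),22);print('rail',p,q,(p+q)/2)
print('railS',plane(s,S(310,258),11),plane(s,S(680,188),11))
p,q=plane(t,T(650,452),102),plane(t,T(636,548),102);print('plate',p,q,(p+q)/2)
p,q=plane(t,T(48,400),22),plane(t,T(42,490),22);print('cap',p,q,(p+q)/2)
for u,v in((458,390),(525,394),(432,538),(502,542)): print('wheel',plane(t,T(u,v),150))
print('wheeltop', plane(t,T(488,465),185))
print('tin',plane(t,(486,298),45),'heel',plane(t,(520,220),70),'hammer',plane(t,(332,195),20))
E
```

```text
tip (array([545. ,   1.6, 169. ]), np.float64(3.658102357759383))
root (array([534.5, -70.9, 172.1]), np.float64(6.370926382386423))
pointer [615.5  14.8  50. ] [611.5  13.6  50. ] (array([612.8,  14.7,  46.6]), np.float64(2.7818753276089963))
rail [604.5 151.8  22. ] [550.1 152.6  22. ] [577.3 152.2  22. ]
rail [578.9  -6.2  22. ] [527.1  -4.4  22. ] [553.   -5.3  22. ]
railS [574.9 -83.8  11. ] [618.1 147.7  11. ]
plate [ 549.2 -218.2  102. ] [ 479. -205.  102.] [ 514.1 -211.6  102. ]
cap [615.  159.6  22. ] [544.1 164.6  22. ] [579.6 162.1  22. ]
wheel [588.3 -94.6 150. ]
wheel [ 584.3 -134.7  150. ]
wheel [483.5 -74.1 150. ]
wheel [ 479.6 -115.3  150. ]
wheeltop [ 528.1 -104.5  185. ]
tin [ 400.2 -370.4   45. ] heel [ 595.2 -466.1   70. ] hammer [687.3  11.2  20. ]
```

Rail heading is about 9.5° toward +x. The axle is near (533,-104), the pointer near (613.5,14), so travel is about 130 mm, and the handle is near the top. First I'll yaw so the tool's x points along the rail, and close the fingers.

```bash
python3 -m jog '0 0 0 -0.136 0;0 0 0 -0.136 0;0 0 0 -0.136 0;0 0 0 -0.136 0;0 0 0 -0.136 0;0 0 0 -0.136 0;0 0 0 -0.135 0;0 0 0 0 0'
cat >> h.py <<'E'
def go(p):
    "needed shift to TCP target p in tool axes, units"
    from bench import sensors
    s=sensors.get_state(); R=np.array(s['ee_rot']); x=R[:,0]
    print(np.round(R.T@(np.array(p)-s['ee_pos'])/30,2),'pos',np.round(s['ee_pos'],1),'heading',np.degrees(np.arctan2(x[1],x[0])).round(2),'F',np.round(s['ft_force'],1),'t',s['clock'],'q',np.round(s['joints'],2))
E
python3 -c "
from h import *
go((505,-262,230))"
```

```text
clock: 0.9
ee_pos: [284.6, -584.0, 291.5]
ee_rot: [[0.164, 0.986, -0.0], [0.986, -0.164, 0.001], [0.001, -0.0, -1.0]]
ft_force: [0.1, -0.0, 0.2]
width: 0.358
grip_force: 0.0
[11.79  5.48  2.06] pos [ 284.6 -584.   291.5] heading 80.54 F [ 0.1 -0.   0.2] t 0.9 q [ 1.51  0.54 -0.63  1.55  0.34  1.16  0.66]
```

```bash
python3 -m jog '0.98 0.46 0 0 0;0.98 0.46 0 0 0;0.98 0.46 0 0 0;0.98 0.46 0 0 0;0.98 0.46 0 0 0;0.98 0.46 0 0 0;0.98 0.46 0.2 0 0;0.98 0.46 0.3 0 0;0.98 0.46 0.5 0 0;0.98 0.46 0.5 0 0;0.98 0.46 0.5 0 0;0.98 0.46 0.06 0 0'
python3 -m jog '0 0 0 0 0;0 0 0 0 0'
python3 - <<'E'
from h import *
go((505,-262,131))
from bench import optics
c=optics.camera('wrist'); cv2.imwrite('pics/w1.png',c['image']); np.savez('w1.npz',**c)
E
```

```text
clock: 2.1
ee_pos: [505.9, -262.2, 228.3]
ee_rot: [[0.17, 0.986, -0.003], [0.986, -0.17, 0.002], [0.001, -0.003, -1.0]]
ft_force: [-0.0, -0.3, 0.5]
width: 0.004
grip_force: 0.0
clock: 2.3
ee_pos: [507.0, -262.6, 230.2]
ee_rot: [[0.166, 0.986, -0.0], [0.986, -0.166, 0.0], [0.0, -0.0, -1.0]]
ft_force: [0.6, -0.6, 0.4]
width: 0.006
grip_force: 0.0
[ 0.01 -0.07  3.31] pos [ 507.  -262.6  230.2] heading 80.47 F [ 0.6 -0.6  0.4] t 2.3 q [ 0.98  0.49 -0.71  1.8   0.38  0.99 -0.05]
```

View pics/w1.png

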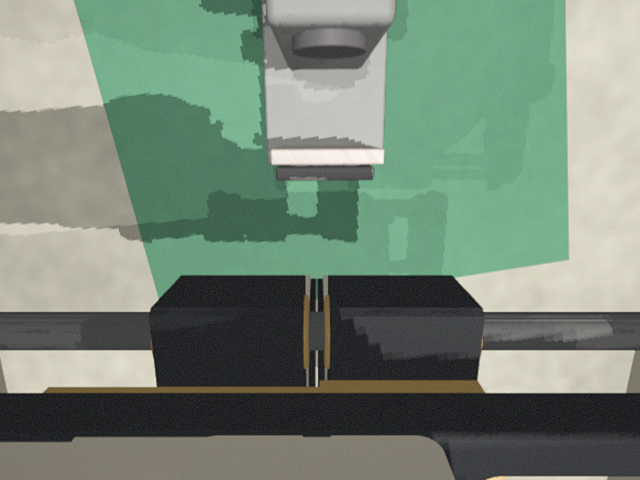

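The plate's top edge runs from (270,164) to (383,163), nearly level in the image, so the yaw matches the rail to within about 0.5°. I'll work out the plate and descend.

```bash
python3 - <<'E'
from h import *
c=np.load('w1.npz'); p,q=plane(c,(270,164.5),102),plane(c,(383.5,163.5),102)
print(p,q,(p+q)/2, np.degrees(np.arctan2(p[1]-q[1],q[0]-p[0])))
E
python3 -m jog '0 0 0.9 0 0;0 0 0.9 0 0;0 0 0.9 0 0;0 0 0.6 0 0;0 0 0 0 0;0 0 0 0 0'
```

```text
[ 491.22598283 -210.20936186  102.        ] [ 550.46401834 -219.62713608  102.        ] [ 520.84500059 -214.91824897  102.        ] 9.033389972971582
clock: 2.95
ee_pos: [506.2, -264.7, 131.7]
ee_rot: [[0.168, 0.986, -0.0], [0.986, -0.168, -0.0], [-0.0, -0.0, -1.0]]
ft_force: [0.5, -0.4, -0.2]
width: 0.004
grip_force: 0.0
```

```bash
python3 -m jog '0.4 0.17 0 0 0;0.4 0 0 0 0;0.2 0 0 0 0;0 0 0 0 0;0 0 0 0 0'; for i in 1; do python3 -m jog '0.1 0 0 0 0;0.1 0 0 0 0'; python3 -m jog '0.1 0 0 0 0;0.1 0 0 0 0'; python3 -m jog '0.1 0 0 0 0;0.1 0 0 0 0'; python3 -m jog '0.1 0 0 0 0;0.1 0 0 0 0';python3 -m jog '0 0 0 0 0;0 0 0 0 0'; done | grep -E 'pos|force'
```

```text
clock: 3.45
ee_pos: [516.7, -234.6, 131.8]
ee_rot: [[0.164, 0.986, 0.0], [0.986, -0.164, -0.001], [-0.001, 0.0, -1.0]]
ft_force: [-0.6, 0.6, -0.2]
width: 0.003
grip_force: 0.0
ee_pos: [517.4, -229.3, 131.4]
ft_force: [0.7, 0.1, -0.5]
grip_force: 0.0
ee_pos: [518.5, -223.2, 131.4]
ft_force: [0.6, -4.2, -0.2]
grip_force: 1.8
ee_pos: [519.4, -217.5, 131.4]
ft_force: [0.2, -2.6, -0.9]
grip_force: 1.1
ee_pos: [520.4, -211.1, 131.4]
ft_force: [-0.7, -2.1, -0.1]
grip_force: 1.1
ee_pos: [520.8, -210.4, 131.5]
ft_force: [0.7, -0.7, -0.3]
grip_force: 0.0
```

Contact was at about TCP y=-224, with 2 N sliding friction. I'll continue to about 110 mm of travel and then go slowly into the detent.

```bash
(python3 -m jog '0.2 0 0 0 0;0.3 0 0 0 0;0.3 0 0 0 0;0.3 0 0 0 0;0.3 0 0 0 0;0.3 0 0 0 0;0.3 0 0 0 0;0.3 0 0 0 0;0.3 0 0 0 0;0.2 0 0 0 0;0.1 0 0 0 0;0.1 0 0 0 0'
python3 -m jog '0.05 0 0 0 0;0.05 0 0 0 0;0 0 0 0 0;0 0 0 0 0')| grep -E 'clock|pos|ft_force'
python3 - <<'E'
from h import *
from bench import optics
go((520,-200,131))
for n in ['top','scene','wrist']:
    c=optics.camera(n); cv2.imwrite(f'pics/{n}1.png',c['image']); np.savez(f'{n}1.npz',**c)
a=cv2.imread('pics/scene1.png')[225:325,235:385]; b=cv2.imread('pics/top1.png')[205:280,255:405]
cv2.imwrite('pics/comp1.png',np.vstack([cv2.resize(a,(600,340),interpolation=2),cv2.resize(b,(600,255),interpolation=2)]))
E
```

```text
clock: 5.65
ee_pos: [535.4, -122.3, 131.4]
ft_force: [-2.2, -2.3, 0.6]
clock: 6.05
ee_pos: [536.0, -119.4, 131.4]
ft_force: [-0.2, -0.3, -0.4]
[-2.74 -0.08  0.01] pos [ 536.  -119.4  131.4] heading 80.48 F [-0.2 -0.3 -0.4] t 6.05 q [ 0.67  0.6  -0.64  1.92  0.49  0.79 -0.41]
```

View pics/comp1.png

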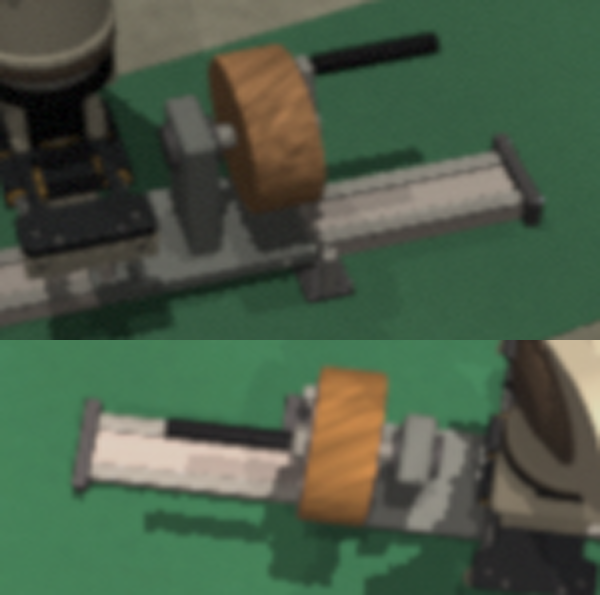

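The wheel (343,447) is still short of the pointer (308,392), by about 24 mm. I'll go on in small steps and watch the force for the detent.

```bash
(python3 -m jog '0.1 0 0 0 0;0.1 0 0 0 0;0.1 0 0 0 0;0.1 0 0 0 0;0.05 0 0 0 0'
python3 -m jog '0.05 0 0 0 0'
python3 -m jog '0.05 0 0 0 0'
python3 -m jog '0.05 0 0 0 0'
python3 -m jog '0.05 0 0 0 0'
python3 -m jog '0.05 0 0 0 0')| grep -E 'clock|pos|ft_force'
```

```text
clock: 6.7
ee_pos: [537.7, -109.0, 131.4]
ft_force: [-2.7, -11.6, 1.3]
clock: 6.8
ee_pos: [537.7, -108.8, 131.5]
ft_force: [-2.6, -14.4, 2.7]
clock: 6.9
ee_pos: [537.7, -108.6, 131.5]
ft_force: [-4.0, -16.1, 3.4]
clock: 7.0
ee_pos: [537.8, -108.1, 131.5]
ft_force: [-3.7, -18.2, 4.4]
clock: 7.1
ee_pos: [537.9, -107.9, 131.5]
ft_force: [-5.1, -20.8, 4.3]
clock: 7.2
ee_pos: [537.9, -107.7, 131.5]
ft_force: [-5.8, -24.6, 5.4]
```

Force has reached 25 N with little motion, more than the detent should need. I'll back off a little and look.

```bash
python3 -m jog '-0.25 0 0 0 0;0 0 0 0 0'| grep -E 'clock|pos|ft_force'
python3 - <<'E'
from h import *
from bench import optics
for n in ['top','scene','wrist']:
    c=optics.camera(n); cv2.imwrite(f'pics/{n}2.png',c['image']); np.savez(f'{n}2.npz',**c)
a=cv2.imread('pics/scene2.png')[205:305,195:385]; b=cv2.imread('pics/top2.png')[205:280,255:405]
w=cv2.imread('pics/wrist2.png')
cv2.imwrite('pics/comp2.png',np.vstack([cv2.resize(a,(760,340),interpolation=2),np.hstack([cv2.resize(b,(413,255),interpolation=2),cv2.resize(w,(347,255),interpolation=3)])]))
E
```

```text
clock: 7.4
ee_pos: [538.0, -108.7, 131.5]
ft_force: [-0.8, -8.7, 0.4]
```

View pics/comp2.png

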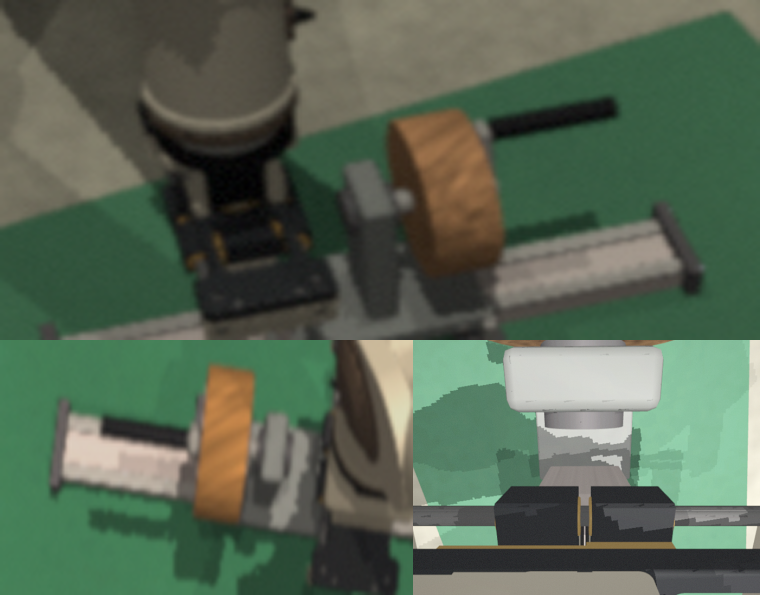

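```bash
python3 - <<'E'
from h import *
from bench import sensors
s=sensors.get_state(); print(s['ft_force'],s['wrist_torque'],s['ee_pos'],np.round(s['joint_efforts'],1)); print(np.load('wrist2.npz')['position'],np.load('wrist2.npz')['orientation'].round(2))
a=cv2.imread('pics/scene2.png')[225:345,225:385]; b=cv2.imread('pics/top2.png')[205:280,265:365]
cv2.imwrite('pics/comp3.png',np.vstack([cv2.resize(a,(480,360),interpolation=2),cv2.resize(b,(480,240)if 0 else (480,240),interpolation=2)]))
E
```

```text
[-1.55037503 -9.81720029  0.9873036 ] [-1.84075053  0.25097277  0.18844151] [ 537.99768362 -108.62648082  131.50911969] [ -5.  -48.7 -14.7 -19.   -2.2  -1.3  -0.1]
[549.00373166 -43.07705331 223.29283667] [[ 0.99 -0.16 -0.04]
 [-0.17 -0.95 -0.25]
 [ 0.    0.26 -0.97]]
```

View pics/comp3.png

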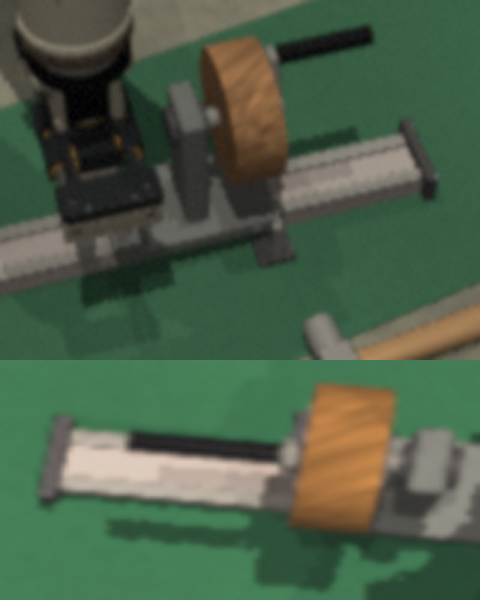

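```bash
python3 - <<'E'
from h import *
t=np.load('top2.npz');s=np.load('scene2.npz')
f=lambda u,v:(265+u/4.8,205+(v-360)/3.2); g=lambda u,v:(225+u/3,225+v/3)
e=np.array([.165,.986])
P=np.array([plane(t,f(*p),150)[:2] for p in((315,385),(397,390),(290,525),(372,530))]);print(P.mean(0),P.mean(0)@e)
print('ptr',plane(s,g(277,222),50), plane(s,g(277,222),50)[:2]@e)
h=tri(s,g(371,36),t,f(130,440)); print('tip',h,h[0][:2]@e,tri(s,g(275,55),t,f(278,450)))
E
```

```text
[552.9380643   9.6794493] 100.77871761714361
ptr [615.55932964  15.70264219  50.        ] 117.05009459458338
tip (array([565.72711901, 116.82168021, 169.63150303]), np.float64(4.468143264383002)) 208.53115132106507 (array([554.65103619,  42.48293765, 172.74415811]), np.float64(0.4629738258150036))
```

The wheel axle is at s≈102 and the pointer at s≈116, so the carrier is still about 13 mm short of the station. I'll retreat, push from lower on the plate, and approach again while checking force and position.

```bash
(python3 -m jog '-0.2 0 0 0 0;-0.2 0 0 0 0;0 0 0.4 0 0;0 0 0 0 0;0 0 0 0 0'
python3 -m jog '0.1 0 0 0 0;0.1 0 0 0 0;0 0 0 0 0'
python3 -m jog '0.1 0 0 0 0;0.05 0 0 0 0;0 0 0 0 0'
python3 -m jog '0.1 0 0 0 0;0 0 0 0 0'
python3 -m jog '0.1 0 0 0 0;0 0 0 0 0'
python3 -m jog '0.1 0 0 0 0;0 0 0 0 0'
)| grep -E 'clock|pos|ft_force'
python3 -c "
from bench import sensors as s
s=s.get_state();print(s['wrist_torque'],s['joint_efforts'],s['joints'])"
```

```text
clock: 8.05
ee_pos: [535.8, -117.1, 118.7]
ft_force: [0.2, 0.7, 0.1]
clock: 8.35
ee_pos: [537.5, -111.0, 119.7]
ft_force: [-1.2, 0.2, 0.2]
clock: 8.65
ee_pos: [537.8, -108.9, 119.6]
ft_force: [-1.4, -4.0, 1.5]
clock: 8.85
ee_pos: [537.8, -108.5, 119.6]
ft_force: [-2.3, -10.2, 3.5]
clock: 9.05
ee_pos: [537.9, -108.2, 119.6]
ft_force: [-3.2, -15.6, 4.4]
clock: 9.25
ee_pos: [537.9, -107.9, 119.7]
ft_force: [-4.8, -21.0, 5.7]
[-3.83476896  0.8111526   0.3080406 ] [-11.57900602 -45.62854528 -20.82188845 -17.11149931  -4.33743328
  -3.31166446  -0.34495488] [ 0.62932937  0.61102049 -0.62141016  1.92245819  0.51610344  0.77337385
 -0.46006687]
```

```bash
(python3 -m jog '0.06 0 0 0 0;0 0 0 0 0'
python3 -m jog '0.06 0 0 0 0;0 0 0 0 0'
python3 -m jog '0.05 0 0 0 0;0 0 0 0 0'
)| grep -E 'clock|pos|ft_force'
python3 - <<'E'
from h import *
from bench import optics,sensors
for n in ['top','scene']:
    c=optics.camera(n); cv2.imwrite(f'pics/{n}3.png',c['image']); np.savez(f'{n}3.npz',**c)
s=sensors.get_state(); print(s['ft_force'],s['wrist_torque'],s['ee_pos'])
# what differs between pictures before/after in the top view; whole-arm view
a=cv2.imread('pics/scene3.png')[60:340,130:400]; 
cv2.imwrite('pics/comp4.png',cv2.resize(a,(578,600),interpolation=2))
E
```

```text
clock: 9.45
ee_pos: [537.9, -107.7, 119.6]
ft_force: [-5.2, -24.2, 6.6]
clock: 9.65
ee_pos: [538.4, -105.1, 119.6]
ft_force: [-4.2, -15.2, 4.5]
clock: 9.85
ee_pos: [539.8, -96.3, 119.6]
ft_force: [-2.0, -7.2, 2.9]
[-2.15190073 -7.72200624  3.8148028 ] [-1.41107268  0.25600341  0.1444505 ] [539.88672691 -96.05961115 119.58596708]
```

View pics/comp4.png

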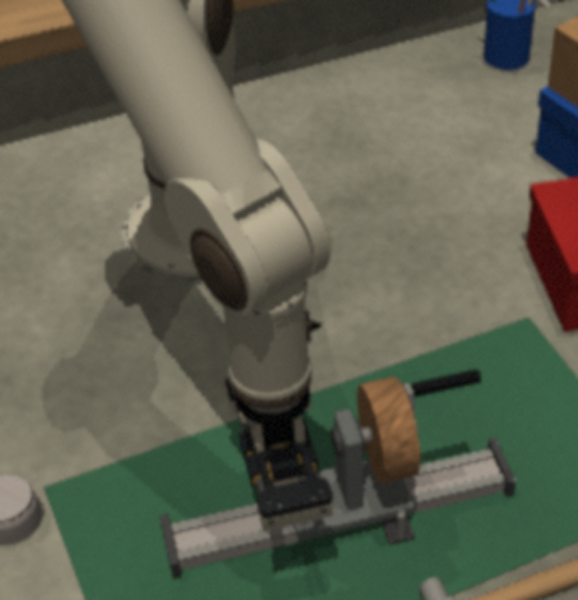

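It broke through at about 26 N and moved about 13 mm. I'll back off and measure the wheel against the pointer.

```bash
(python3 -m jog '-0.3 0 0 0 0;-0.3 0 0 0 0;-0.3 0 0 0 0;-0.3 0 0 0 0;0 0 0 0 0'
)| grep -E 'clock|pos|ft_force'
python3 - <<'E'
from h import *
from bench import optics
e=np.array([.165,.986]); D={}
for n in ['top','scene','wrist']:
    c=optics.camera(n); cv2.imwrite(f'pics/{n}4.png',c['image']); np.savez(f'{n}4.npz',**c)
# cork blob centroid in top before (0), 106mm (1), ~119mm (2), now (4)
for k in (0,1,2,3,4):
    for n,roi in(('top',(205,285,290,420)),('scene',(230,330,235,330))):
        im=np.load(f'{n}{k}.npz')['image'] 
        hsv=cv2.cvtColor(im,cv2.COLOR_BGR2HSV); m=cv2.inRange(hsv,(5,90,60),(22,255,255)); M=np.zeros_like(m); a=roi; M[a[0]:a[1],a[2]:a[3]]=m[a[0]:a[1],a[2]:a[3]]
        nl,l,st,ce=cv2.connectedComponentsWithStats(M); i=1+st[1:,4].argmax(); p=plane(np.load(f'{n}{k}.npz'),ce[i],150)
        print(k,n,st[i,4],ce[i].round(1),'s',(p[:2]@e).round(1))
E
```

```text
clock: 10.45
ee_pos: [533.8, -131.2, 119.2]
ft_force: [-0.6, -0.2, -1.1]
0 top 800 [385.3 242. ] s -16.1
0 scene 870 [256.9 270.7] s -12.2
1 top 777 [340.5 236.1] s 91.2
1 scene 840 [302.9 259.8] s 94.9
2 top 777 [336.1 235.5] s 102.0
2 scene 842 [307.5 258.8] s 105.8
3 top 773 [330.7 234.8] s 114.8
3 scene 835 [312.9 257.6] s 118.6
4 top 772 [330.7 234.8] s 114.9
4 scene 861 [312.6 257.7] s 117.8
```

Travel from the start is 130-131 mm in both views, wheel and pointer coordinates agree, and it held 7.7 N without sliding, so it is in the detent. Now I'll go up, over, and above the handle.

```bash
python3 -m jog '-0.1 0 -0.9 0 0;0 0 -0.95 0 0;0 0 -0.95 0 0;0 0 -0.95 0 0;0 0 -0.95 0 0;0 0 -0.95 0 0;0 0 -0.6 0 40;0 0 0 0 80' | grep pos
python3 -m jog '0.5 -0.15 0 0 80;0.9 -0.15 0 0 80;0.9 0 0 0 80;0.9 0 0 0 80;0.9 0 0 0 80;0.9 0 0 0 80;0.9 0 0 0 80;0.9 0 0 0 80;0.9 0 0 0 80;0.5 0 0 0 80;0 0 0 0 80;0 0 0 0 80' | grep pos
python3 - <<'E'
from h import *
go((564.6,109.3,222))
from bench import optics
c=optics.camera('wrist'); cv2.imwrite('pics/w5.png',c['image']); np.savez('w5.npz',**c)
E
```

```text
ee_pos: [535.4, -131.4, 309.8]
ee_pos: [565.0, 111.5, 306.1]
[-0.07  0.    2.8 ] pos [565.  111.5 306.1] heading 80.53 F [-0.2 -0.8 -0.5] t 12.6 q [ 0.39  0.44 -0.82  1.72  0.35  1.14 -0.7 ]
```

View pics/w5.png

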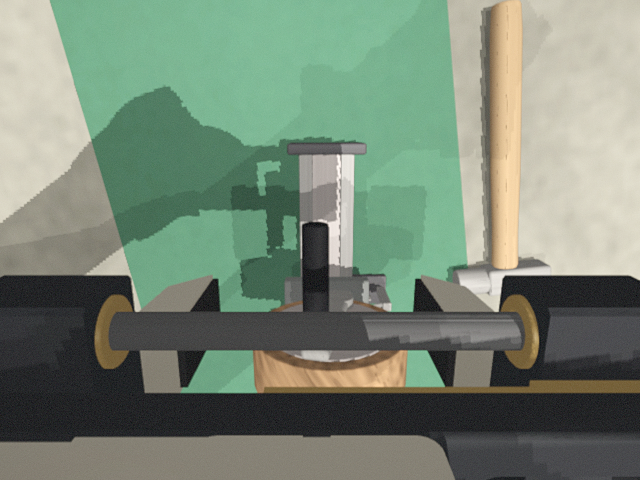

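The handle (tip (315,223), u 302-329) is centred between the fingers. I'll work out the tip position along the rail.

```bash
python3 - <<'E'
from h import *
c=np.load('w5.npz'); e=np.array([.165,.986]);n=np.array([.986,-.165])
for q in((302,226),(329,226),(315.5,224),(315.5,290)):
    p=plane(c,q,174); print(p,p[:2]@e,p[:2]@n)
E
```

```text
[559.63244334 127.26289292 174.        ] 217.82056557045377 530.7992118031748
[574.50657246 124.78173795 174.        ] 217.82837807728308 545.8744936878202
[567.25826319 127.15099014 174.        ] 218.96848970819846 538.3367341274311
[560.76624214  88.33690612 174.        ] 179.62661938630853 538.339925244972
```

```bash
(python3 -m jog '-0.12 0 0.4 0 80;0 0 0.6 0 80;0 0 0.6 0 80;0 0 0.6 0 80;0 0 0.4 0 80;0 0 0.2 0 80;0 0 0 0 80;0 0 0 0 80'
python3 -m jog '0 0 0 0 5;0 0 0 0 5;0 0 0 0 5;0 0 0 0 5;0 0 0 0 5;0 0 0 0 5;0 0 0 0 5;0 0 0 0 5') | grep -vE rot
python3 -c "
from h import *
go((560,106,221))"
```

```text
clock: 13.45
ee_pos: [565.3, 108.3, 223.4]
ft_force: [0.4, 0.1, 1.0]
width: 0.872
grip_force: 0.0
clock: 14.25
ee_pos: [564.9, 108.4, 222.9]
ft_force: [0.8, 0.1, -0.3]
width: 0.224
grip_force: 0.0
[-0.11 -0.15  0.06] pos [564.9 108.4 222.9] heading 80.49 F [ 0.8  0.1 -0.3] t 14.25 q [ 0.35  0.53 -0.77  1.8   0.43  0.99 -0.76]
```

```bash
(python3 -m jog '0 0 0 0 5;0 0 0 0 5;0 0 0 0 5;0 0 0 0 5;0 0 0 0 5') | grep -vE rot
python3 -c "
from h import *
go((560,106,221))"
```

```text
clock: 14.75
ee_pos: [564.0, 108.6, 222.6]
ft_force: [-5.3, 0.8, 2.8]
width: 0.167
grip_force: 30.0
[-0.11 -0.12  0.06] pos [564.  108.6 222.6] heading 80.52 F [-5.3  0.8  2.8] t 14.75 q [ 0.35  0.53 -0.77  1.8   0.43  0.99 -0.76]
```

It's gripped (30 N, 15.4 mm). Next is the rounded step table for a circle of radius 45 mm, in 7.5° steps starting from -7.5°.

```bash
python3 - <<'E'
import numpy as np
a=np.radians(-7.5+7.5*np.arange(49)); P=np.round(1.5*np.c_[np.sin(a),-np.cos(a)],2); D=np.diff(P,axis=0)
for i in range(0,48,2): print(int(round(np.degrees(a[i+2]))),' ; '.join(f'0 {y:.2f} {z:.2f} 0 5' for y,z in D[i:i+2]))
E
```

```text
7 0 0.20 -0.01 0 5 ; 0 0.20 0.01 0 5
22 0 0.19 0.04 0 5 ; 0 0.18 0.06 0 5
38 0 0.18 0.09 0 5 ; 0 0.16 0.11 0 5
53 0 0.15 0.13 0 5 ; 0 0.13 0.15 0 5
68 0 0.11 0.16 0 5 ; 0 0.09 0.18 0 5
82 0 0.06 0.18 0 5 ; 0 0.04 0.19 0 5
98 0 0.01 0.20 0 5 ; 0 -0.01 0.20 0 5
112 0 -0.04 0.19 0 5 ; 0 -0.06 0.18 0 5
128 0 -0.09 0.18 0 5 ; 0 -0.11 0.16 0 5
142 0 -0.13 0.15 0 5 ; 0 -0.15 0.13 0 5
158 0 -0.16 0.11 0 5 ; 0 -0.18 0.09 0 5
172 0 -0.18 0.06 0 5 ; 0 -0.19 0.04 0 5
188 0 -0.20 0.01 0 5 ; 0 -0.20 -0.01 0 5
202 0 -0.19 -0.04 0 5 ; 0 -0.18 -0.06 0 5
218 0 -0.18 -0.09 0 5 ; 0 -0.16 -0.11 0 5
232 0 -0.15 -0.13 0 5 ; 0 -0.13 -0.15 0 5
248 0 -0.11 -0.16 0 5 ; 0 -0.09 -0.18 0 5
262 0 -0.06 -0.18 0 5 ; 0 -0.04 -0.19 0 5
278 0 -0.01 -0.20 0 5 ; 0 0.01 -0.20 0 5
292 0 0.04 -0.19 0 5 ; 0 0.06 -0.18 0 5
308 0 0.09 -0.18 0 5 ; 0 0.11 -0.16 0 5
322 0 0.13 -0.15 0 5 ; 0 0.15 -0.13 0 5
338 0 0.16 -0.11 0 5 ; 0 0.18 -0.09 0 5
352 0 0.18 -0.06 0 5 ; 0 0.19 -0.04 0 5
```

```bash
(
python3 -m jog '0 0.20 -0.01 0 5; 0 0.20 0.01 0 5'
python3 -m jog '0 0.19 0.04 0 5; 0 0.18 0.06 0 5'
python3 -m jog '0 0.18 0.09 0 5; 0 0.16 0.11 0 5'
python3 -m jog '0 0.15 0.13 0 5; 0 0.13 0.15 0 5'
python3 -m jog '0 0.11 0.16 0 5; 0 0.09 0.18 0 5'
python3 -m jog '0 0.06 0.18 0 5; 0 0.04 0.19 0 5') | tee -a wind1.log | grep -E "pos|ft_|width"
```

```text
ee_pos: [575.4, 106.8, 223.5]
ft_force: [-8.7, -0.0, 8.2]
width: 0.164
ee_pos: [587.6, 104.8, 221.1]
ft_force: [-7.0, -0.0, 9.5]
width: 0.169
ee_pos: [598.5, 103.0, 215.4]
ft_force: [-4.8, -0.8, 8.8]
width: 0.169
ee_pos: [607.3, 101.5, 207.1]
ft_force: [-4.7, -0.9, 9.2]
width: 0.165
ee_pos: [613.5, 100.5, 197.0]
ft_force: [-3.4, -1.5, 9.1]
width: 0.161
ee_pos: [616.8, 100.0, 185.9]
ft_force: [-2.5, -0.7, 9.0]
width: 0.163
```

The motion is smooth and forces are low, so I'll continue round the rest of the turn.

```bash
(
python3 -m jog '0 0.01 0.20 0 5; 0 -0.01 0.20 0 5'
python3 -m jog '0 -0.04 0.19 0 5; 0 -0.06 0.18 0 5'
python3 -m jog '0 -0.09 0.18 0 5; 0 -0.11 0.16 0 5'
python3 -m jog '0 -0.13 0.15 0 5; 0 -0.15 0.13 0 5'
python3 -m jog '0 -0.16 0.11 0 5; 0 -0.18 0.09 0 5'
python3 -m jog '0 -0.18 0.06 0 5; 0 -0.19 0.04 0 5'
python3 -m jog '0 -0.20 0.01 0 5; 0 -0.20 -0.01 0 5'
python3 -m jog '0 -0.19 -0.04 0 5; 0 -0.18 -0.06 0 5'
python3 -m jog '0 -0.18 -0.09 0 5; 0 -0.16 -0.11 0 5') | tee -a wind1.log | grep -E "pos|ft_"
```

```text
ee_pos: [617.1, 99.9, 173.9]
ft_force: [-1.6, -1.3, 9.6]
ee_pos: [614.5, 100.3, 162.8]
ft_force: [-0.5, -1.2, 8.4]
ee_pos: [609.1, 101.1, 152.7]
ft_force: [1.5, -1.3, 7.4]
ee_pos: [601.2, 102.4, 144.2]
ft_force: [4.5, -1.5, 4.4]
ee_pos: [590.0, 104.2, 137.2]
ft_force: [4.1, -0.2, 3.2]
ee_pos: [577.2, 106.4, 133.8]
ft_force: [1.5, -1.7, 6.4]
ee_pos: [565.2, 108.3, 134.2]
ft_force: [4.5, -2.3, 7.7]
ee_pos: [554.7, 110.0, 137.4]
ft_force: [5.3, -1.8, 6.0]
ee_pos: [544.9, 111.6, 143.5]
ft_force: [5.6, -1.3, 5.0]
```

```bash
(
python3 -m jog '0 -0.15 -0.13 0 5; 0 -0.13 -0.15 0 5'
python3 -m jog '0 -0.11 -0.16 0 5; 0 -0.09 -0.18 0 5'
python3 -m jog '0 -0.06 -0.18 0 5; 0 -0.04 -0.19 0 5'
python3 -m jog '0 -0.01 -0.20 0 5; 0 0.01 -0.20 0 5'
python3 -m jog '0 0.04 -0.19 0 5; 0 0.06 -0.18 0 5'
python3 -m jog '0 0.09 -0.18 0 5; 0 0.11 -0.16 0 5'
python3 -m jog '0 0.13 -0.15 0 5; 0 0.15 -0.13 0 5'
python3 -m jog '0 0.16 -0.11 0 5; 0 0.18 -0.09 0 5'
python3 -m jog '0 0.18 -0.06 0 5; 0 0.19 -0.04 0 5') | tee -a wind1.log | grep -E "pos|ft_"
cat > fit.py <<'E'
import re,sys,numpy as np
from scipy.optimize import least_squares
n=np.array([.986,-.165]); n/=np.linalg.norm(n); e=np.array([-n[1],n[0]])
def load(f):
    t=open(f).read(); g=lambda k:np.array([eval(x) for x in re.findall(k+r': (\[.*?\])\n',t)])
    return g('ee_pos'),g('ft_force')
P=[];F=[];G=[]
for f,d in(('wind1.log',1),('wind2.log',-1)):
    try:p,q=load(f)
    except OSError: continue
    P.append(p);F.append(q);G.append(np.full(len(p),d))
P,F,G=map(np.concatenate,(P,F,G))
N,Z=P[:,:2]@n,P[:,2]; fn,fz=F[:,:2]@n,F[:,2]
c=least_squares(lambda c:np.hypot(N-c[0],Z-c[1])-c[2],(544,178,45)).x
print('centre',c.round(2),'resid',np.std(np.hypot(N-c[0],Z-c[1])-c[2]).round(2),'e drift',np.ptp(P[:,:2]@e).round(1))
th=np.arctan2(N-c[0],Z-c[1]); T=-(fn*np.cos(th)-fz*np.sin(th))   # tangential force by hand, + = towards +theta
print(np.c_[np.degrees(th),T,G].round(1).tolist())
def fit(w,lab):
    # T = d*f + a cos + b sin  (+ const bias via forces bn,bz absorbed only if both directions)
    A=np.c_[G,np.cos(th),np.sin(th)][w]; x,*_=np.linalg.lstsq(A,T[w],rcond=None)
    # gravity torque by hand: T = -K sin(th - thd) *(-1): resisting moving up from down angle => T=K sin(th-thd)
    thd=np.arctan2(-x[1],x[2]); print(lab,'friction',x[0].round(2),'K',np.hypot(x[1],x[2]).round(2),'handle angle with heavy down',np.degrees(thd).round(1),'res',np.std(A@x-T[w]).round(2))
w=np.ones(len(T),bool); fit(w,'all')
for d in(1,-1):
    if (G==d).any(): fit(G==d,str(d))
E
python3 fit.py
```

```text
ee_pos: [537.0, 112.9, 151.9]
ft_force: [6.6, -2.4, 2.6]
ee_pos: [531.4, 113.7, 162.0]
ft_force: [7.9, -1.2, 0.2]
ee_pos: [528.6, 114.2, 173.0]
ft_force: [9.7, -1.6, -1.4]
ee_pos: [528.6, 114.2, 184.7]
ft_force: [10.1, -1.5, -5.5]
ee_pos: [531.3, 113.7, 195.3]
ft_force: [10.8, -0.0, -9.8]
ee_pos: [536.3, 112.8, 204.7]
ft_force: [9.4, 0.2, -12.9]
ee_pos: [542.8, 111.7, 212.0]
ft_force: [5.2, 1.6, -14.5]
ee_pos: [551.0, 110.5, 217.7]
ft_force: [-2.2, 3.3, -9.7]
ee_pos: [562.1, 108.8, 222.2]
ft_force: [-8.8, 1.5, -1.1]
centre [547.24 178.62  45.07] resid 0.09 e drift 0.7
[[3.4, 9.0, 1.0], [19.5, 9.7, 1.0], [35.3, 8.8, 1.0], [50.8, 10.0, 1.0], [66.0, 9.6, 1.0], [80.7, 9.3, 1.0], [96.0, 9.4, 1.0], [110.5, 7.8, 1.0], [125.1, 7.0, 1.0], [140.1, 6.4, 1.0], [157.1, 5.0, 1.0], [174.3, 2.4, 1.0], [-170.2, 3.4, 1.0], [-156.1, 2.6, 1.0], [-141.2, 1.3, 1.0], [-126.4, 2.0, 1.0], [-111.6, 2.8, 1.0], [-97.2, 2.6, 1.0], [-82.3, 4.1, 1.0], [-68.3, 5.2, 1.0], [-54.8, 5.2, 1.0], [-42.3, 6.1, 1.0], [-29.4, 7.1, 1.0], [-13.9, 8.9, 1.0]]
all friction 6.12 K 3.95 handle angle with heavy down -44.6 res 0.53
1 friction 6.12 K 3.95 handle angle with heavy down -44.6 res 0.53
```

The fit is very clean: friction 6.1 N, heavy effect 3.95 N, heavy side down at a handle angle of about -45°. I'll go forward a bit past the full turn (correcting the circle centre by +3 mm), then wind back one full turn to cancel bias.

```bash
(
python3 -m jog '0 0.25 -0.02 0 5; 0 0.25 0.00 0 5'
python3 -m jog '0 0.19 0.04 0 5; 0 0.18 0.06 0 5; 0 0 0 0 5') | grep -E "clock|pos|ft_"
(python3 -m jog '0 -0.18 -0.06 0 5; 0 -0.19 -0.04 0 5'
python3 -m jog '0 -0.20 -0.01 0 5; 0 -0.20 0.01 0 5'
) | grep -E "clock|pos|ft_"
(
python3 -m jog '0 -0.19 0.04 0 5; 0 -0.18 0.06 0 5'
python3 -m jog '0 -0.18 0.09 0 5; 0 -0.16 0.11 0 5'
python3 -m jog '0 -0.15 0.13 0 5; 0 -0.13 0.15 0 5'
python3 -m jog '0 -0.11 0.16 0 5; 0 -0.09 0.18 0 5'
python3 -m jog '0 -0.06 0.18 0 5; 0 -0.04 0.19 0 5'
python3 -m jog '0 -0.01 0.20 0 5; 0 0.01 0.20 0 5'
) | tee -a wind2.log | grep -E "clock|pos|ft_"
```

```text
clock: 19.75
ee_pos: [577.1, 106.4, 223.6]
ft_force: [-9.2, 0.5, -0.2]
clock: 20.05
ee_pos: [589.3, 104.4, 220.7]
ft_force: [-5.4, 0.5, 0.1]
clock: 20.25
ee_pos: [579.5, 105.8, 223.4]
ft_force: [0.7, 1.3, -8.5]
clock: 20.45
ee_pos: [568.0, 107.7, 223.6]
ft_force: [5.1, 0.3, -10.8]
clock: 20.65
ee_pos: [558.0, 109.3, 221.3]
ft_force: [6.5, -0.3, -6.7]
clock: 20.85
ee_pos: [548.6, 111.0, 216.4]
ft_force: [3.8, -1.4, 4.0]
clock: 21.05
ee_pos: [539.2, 112.6, 207.8]
ft_force: [0.8, -3.3, 6.6]
clock: 21.25
ee_pos: [532.7, 113.7, 197.4]
ft_force: [-0.9, -2.5, 7.9]
clock: 21.45
ee_pos: [529.3, 114.2, 186.0]
ft_force: [-1.3, -1.8, 8.6]
clock: 21.65
ee_pos: [529.0, 114.3, 173.9]
ft_force: [-2.6, -3.1, 8.5]
```

```bash
(
python3 -m jog '0 0.04 0.19 0 5; 0 0.06 0.18 0 5'
python3 -m jog '0 0.09 0.18 0 5; 0 0.11 0.16 0 5'
python3 -m jog '0 0.13 0.15 0 5; 0 0.15 0.13 0 5'
python3 -m jog '0 0.16 0.11 0 5; 0 0.18 0.09 0 5'
python3 -m jog '0 0.18 0.06 0 5; 0 0.19 0.04 0 5'
python3 -m jog '0 0.20 0.01 0 5; 0 0.20 -0.01 0 5'
python3 -m jog '0 0.19 -0.04 0 5; 0 0.18 -0.06 0 5'
python3 -m jog '0 0.18 -0.09 0 5; 0 0.16 -0.11 0 5'
python3 -m jog '0 0.15 -0.13 0 5; 0 0.13 -0.15 0 5'
python3 -m jog '0 0.11 -0.16 0 5; 0 0.09 -0.18 0 5'
python3 -m jog '0 0.06 -0.18 0 5; 0 0.04 -0.19 0 5'
python3 -m jog '0 0.01 -0.20 0 5; 0 -0.01 -0.20 0 5'
python3 -m jog '0 -0.04 -0.19 0 5; 0 -0.06 -0.18 0 5'
python3 -m jog '0 -0.09 -0.18 0 5; 0 -0.11 -0.16 0 5'
python3 -m jog '0 -0.13 -0.15 0 5; 0 -0.15 -0.13 0 5'
python3 -m jog '0 -0.16 -0.11 0 5; 0 -0.18 -0.09 0 5'
python3 -m jog '0 -0.18 -0.06 0 5; 0 -0.19 -0.04 0 5'
python3 -m jog '0 -0.20 -0.01 0 5; 0 -0.20 0.01 0 5'
) >> wind2.log; tail -6 wind2.log; python3 fit.py
```

```text
clock: 25.25
ee_pos: [568.9, 107.5, 223.9]
ee_rot: [[0.166, 0.986, 0.003], [0.986, -0.166, 0.0], [0.001, 0.003, -1.0]]
ft_force: [5.0, 0.9, -16.2]
width: 0.162
grip_force: 30.0
centre [547.46 178.72  45.1 ] resid 0.19 e drift 0.7
[[3.1, 9.0, 1.0], [19.2, 9.6, 1.0], [35.2, 8.8, 1.0], [50.8, 10.0, 1.0], [66.0, 9.6, 1.0], [80.8, 9.3, 1.0], [96.2, 9.4, 1.0], [110.7, 7.8, 1.0], [125.4, 7.0, 1.0], [140.4, 6.4, 1.0], [157.4, 5.0, 1.0], [174.6, 2.4, 1.0], [-170.0, 3.4, 1.0], [-155.9, 2.6, 1.0], [-141.1, 1.3, 1.0], [-126.3, 2.0, 1.0], [-111.7, 2.8, 1.0], [-97.3, 2.6, 1.0], [-82.4, 4.1, 1.0], [-68.6, 5.2, 1.0], [-55.0, 5.3, 1.0], [-42.5, 6.2, 1.0], [-29.7, 7.2, 1.0], [-14.2, 8.9, 1.0], [-19.6, -3.8, -1.0], [-33.2, -5.5, -1.0], [-49.7, -5.9, -1.0], [-65.4, -7.0, -1.0], [-80.7, -8.3, -1.0], [-96.2, -8.7, -1.0], [-111.0, -9.3, -1.0], [-126.1, -10.3, -1.0], [-141.0, -9.8, -1.0], [-155.7, -9.7, -1.0], [-169.5, -8.5, -1.0], [176.5, -8.2, -1.0], [163.0, -7.2, -1.0], [146.5, -7.2, -1.0], [126.7, -6.0, -1.0], [110.9, -4.4, -1.0], [96.2, -3.7, -1.0], [81.1, -3.9, -1.0], [66.8, -2.5, -1.0], [51.9, -2.8, -1.0], [37.2, -2.6, -1.0], [22.8, -2.3, -1.0], [8.8, -2.5, -1.0], [-5.2, -3.3, -1.0]]
all friction 6.06 K 3.81 handle angle with heavy down -46.3 res 0.48
1 friction 6.13 K 3.95 handle angle with heavy down -44.9 res 0.53
-1 friction 6.0 K 3.67 handle angle with heavy down -47.9 res 0.38
```

```bash
(
python3 -m jog '0 -0.19 0.04 0 5; 0 -0.18 0.06 0 5; 0 -0.18 0.09 0 5; 0 -0.16 0.11 0 5; 0 -0.15 0.13 0 5; 0 0 0 0 5;0 0 0 0 5;0 0 0 0 5') | grep -vE "rot"
cat > ang.py <<'E'
from bench import sensors
import numpy as np
s=sensors.get_state();n=np.array([.986,-.165])/np.hypot(.986,.165)
N=s['ee_pos'][:2]@n;Z=s['ee_pos'][2]; th=np.arctan2(N-547.46,Z-178.72); print('theta',np.degrees(th),'r',np.hypot(N-547.46,Z-178.72),'F',s['ft_force'],s['clock'])
E
python3 ang.py
```

```text
clock: 26.05
ee_pos: [543.8, 111.8, 212.5]
ft_force: [-0.6, -2.6, 7.5]
width: 0.162
grip_force: 30.0
theta -41.134857435367245 r 44.899353670298446 F [-0.565656   -2.61559833  7.5166441 ] 26.05
```

```bash
(
python3 -m jog '0 -0.06 0.05 0 5; 0 -0.05 0.05 0 5; 0 0 0 0 5;0 0 0 0 5') | grep -E "pos|ft"; python3 ang.py
python3 - <<'E'
from h import *
from bench import optics
for n in ['top','scene']:
    c=optics.camera(n); cv2.imwrite(f'pics/{n}6.png',c['image']); im=c['image']
    a=(205,285,290,420) if n=='top' else (230,330,235,330)
    m=cv2.inRange(cv2.cvtColor(im,cv2.COLOR_BGR2HSV),(5,90,60),(22,255,255)); M=np.zeros_like(m); M[a[0]:a[1],a[2]:a[3]]=m[a[0]:a[1],a[2]:a[3]]
    nl,l,st,ce=cv2.connectedComponentsWithStats(M); i=1+st[1:,4].argmax(); print(n,st[i,4],ce[i])
E
```

```text
ee_pos: [540.3, 112.4, 209.1]
ft_force: [0.6, -2.6, 4.7]
theta -47.445133994916176 r 44.944553607892296 F [ 0.61629895 -2.63046621  4.74722107] 26.45
top 66 [337.09090909 216.48484848]
scene 948 [312.10864979 258.23839662]
```

```bash
python3 - <<'E'
import cv2
a=cv2.imread('pics/scene6.png')[215:335,225:385]; cv2.imwrite('pics/fin.png',cv2.resize(a,(800,600),interpolation=2))
E
```

```text
(no output)
```

View pics/fin.png

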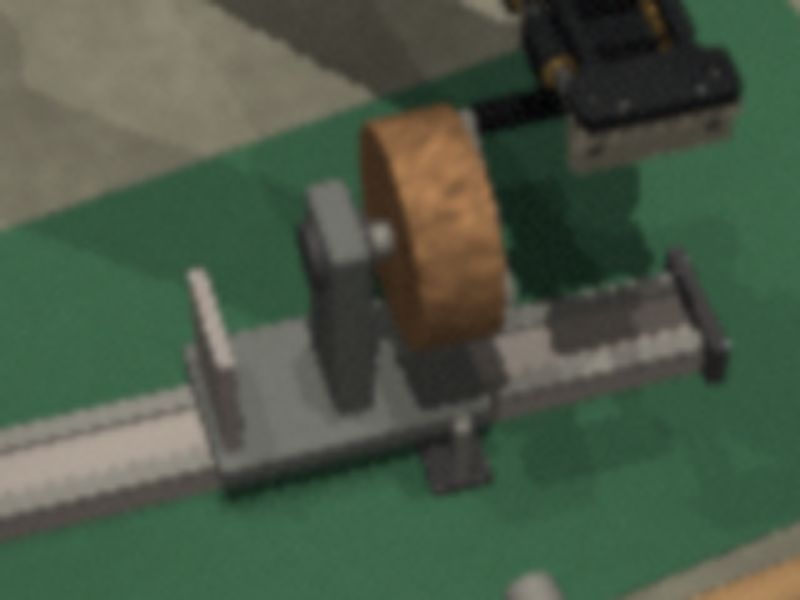

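The carrier is at the pointer (460,430), with the wheel (435,230) level with it and the handle gripped at (560,105). I'm handing in.

```bash
python3 -c "
from bench import r
print(r.sign_off())"
```

```text
the job is handed in; nothing more can be done
None
```

The job is handed in: the carrier measures in the station (130–131 mm of travel, level with the pointer), though it took about 25 N to push in, where 9–13 N was stated for the detent; the wheel was wound a full turn each way, the heavy side is held down to within about 1° of the fitted angle (handle at -47.4°, fit -46.3°), and the handle is still gripped at 30 N.

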